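# Seat a vegetable cutter's ejector plate on its hidden drive and turn up the speed wheel

## Robot

A 6-joint arm with a two-finger parallel gripper is mounted at the origin on a cart in front of the work surface, level with it; the furniture and walls round the work are solid. World frame = base frame: x ahead of the robot, y to its left, z up, the work surface at z = 0. Lengths are in m, angles in degrees, forces in N, time in s.
With the tool pointing down it reaches from about 0.2 to 0.875 m from the base axis. Payload 3.4 kg.
Tool frame: the origin (TCP) lies at the very end of the fingers, on their centre line; the grasp point (between the pads) lies robot.grasp_offset behind it (robot.grasp_offset is the distance from the TCP to the grasp point, in m); z points along the fingers, y is the line along which they close (so a half turn about z gives the same grasp; the last joint's range is limited). The gripper opens to 94 mm and grips with 3 to 60 N. Pads are 16 mm wide; open, the fingers measure 119 mm over their backs; the gripper's body (75 mm by 177 mm) begins 78 mm behind the grasp point.
Start: joints at [-6.933, 15.808, 86.224, -0, 77.962, -6.933], TCP at [0.575, -0, 0.171] pointing down, gripper open.
Joint ranges: [-165.64, 165.64], [-43.16, 119.46], [12.63, 154.43], [-67.54, 247.53], [6.08, 155.33], [-154.97, 154.97]. Speed limits (degrees/s): [147.25, 147.25, 180, 180, 180, 180].

## Interface

Orientations are given as [roll, pitch, yaw] about the fixed x, y, z axes, in that order (R = Rz(yaw) Ry(pitch) Rx(roll)).
In Python, from bench import robot gives the robot as it stands.
- The arm moves only by the tool drive_tool, never from a script. Its argument "steps" is a list that holds one entry, the list of rows, each a list of 4 numbers: the shift along the tool's x, y, z in mm, then the turn about the tool's z in degrees. In form: [[[tx, ty, tz, spin], ...]]. A call has 1 to 20 rows; each row shifts and turns the commanded pose from where the row before left it, along the tool's axes as they then stand; what a row does not reach is not made up. A row lasts 1/8 s, in which the tool goes at most 62.5 mm and 10.7 degrees, less where a joint would pass 70% of its speed; a pose out of reach is approached as far as the arm can. A call is refused whole if a number of a shift passes 62.5 or a number of a turn 10.7, either way. A call with a gripper value outside its range is refused whole. "grip" is the opening, from 0 (shut) to 1 (fully open), set as the call begins (left out, the last holds). The fingers move at their own pace and stop on an object; "squeeze" is the grip in N (left out, the last holds). Time passes only in rows, so rows that do not move let the fingers close. It gives the time, the measured TCP pose, the force, the opening and the grip force at its end, in the units of the state.
- robot.read_state(): the state, without advancing time (a new reading comes with each control period).
- robot.snapshot(name): name is "scene" or "side" or "wrist"; returns a dict with "color" (400x640x3 uint8, red, green, blue), "camera_matrix" (3x3 intrinsics, pixels), "R" (3x3) and "t" (3): a world point X has camera coordinates R X + t; the wrist camera has in their place "T_tool_cam" (4x4, takes a point from camera to tool coordinates, whose origin is the TCP and whose axes are the flange's). Camera axes: x right, y down, z forward; pixel columns grow to the right and rows downward; lengths in m; the calibration is good to about 2 mm. A picture is of the moment at which its call begins: read the wrist's pose just before it. There is no depth.
- robot.sign_off(): hands the job in; it is judged then, once.
The state is a dict: "clock": time; "joints": joint angles; "qd": joint speeds; "effort": joint torques, N m; "tcp_pos": TCP position; "tcp_rot": TCP orientation; "wrist_force": force on the tool from outside, world axes, zero at the start; "moment": the same for the moment, N m; "finger_gap": finger opening in m; "finger_force": force on a finger pad.
Only numpy, scipy, OpenCV 4.12 (cv2) and the standard library are available. Lean on these libraries where they do the work, as an engineer would, in place of code of your own. Each camera call takes 0.05 s, during which the arm holds its last target. There are 200 camera calls.

## Task

The blue ejector plate has been set on the vegetable cutter but is not on its drive yet: it stands proud of the metal collar. Turn it gently by its two upright white vanes until you feel it drop, so that it sits fully home and flush with the collar, without forcing it once it has caught; then roll the ribbed black speed wheel on the cutter away from its front as far as it goes. Leave the spice jar, the bowl and the onion where they are.

Things in the scene. Friction and masses are not known exactly. Their poses are not given: they have to be found in the camera images.
- cutter_base: Vegetable cutter base, fixed: low grey housing 176 (x) by 262 (y), 38 mm high. A round metal collar stands round the origin; a grey console at y 98 to 164, x -55 to 55, top 58 (black bezel 59) mm over the worktop, carries the speed wheel. Origin: on the worktop under the collar's axis, z up, front (black slots) to -x.
- collar_top (a point): Centre of the collar's top rim, 68 mm above the worktop; collar inner radius 78, outer 90 mm. The disc's top is flush with it when home and 8 mm above it before. Inside, hidden by the ejector plate, a steel drive plate is fixed at an unknown angle; it does not turn.
- seat (a point): Point on the collar's axis 60 mm above the worktop, axes as cutter_base: where ejector_plate's origin lies when home. The plate drops in at one angle only in a turn and starts at least 0.7 rad off it. Over it (window 0.13 rad) it falls 8 mm by its own weight if turned slowly (up to 40 mm/s at a vane), then cannot turn: the push rises sharply. If it hangs half way, easing the push lets it fall.
- ejector_plate: Loose blue plastic disc 150 mm across, 8 mm thick, 0.4 kg; origin at the centre of the disc's underside, z up. Hub cap on top, radius 16, 10 mm high. Below: a round pilot 32 mm across in the drive's central hole (1.2 mm play) and three hidden lugs 8 mm deep, on which it rests 8 mm too high at the start. Turns either way with 1 to 4 N at a vane. It breaks if pushed with over 40 N.
- vane_a (a point): Middle of the top edge of the upright white vane on the plate's own +x side: a radial blade from radius 28 to 68 mm, 8 mm thick, standing 24 mm above the disc's top. The point is 48 mm from the axis and 32 mm above the plate's origin.
- vane_b (a point): The same point of the other vane, across the disc, on the plate's own -x side.
- speed_wheel (a joint): Ribbed black thumbwheel, radius 20, 14 mm wide, sunk in the console so only 9 mm stands out; it cannot be pinched. Axis along the base's y. 0 is the slow stop, 2.4 rad the fast stop; the value grows as its top rolls to the base's +x, away from the front. It stays where left; it takes about 1.5 N at the rim, so a fingertip pressed on with 4 to 8 N drags it by friction.
- wheel_top (a point): Topmost point of the speed wheel, 68 mm above the worktop, at y = +131 mm from the base's origin; axes as cutter_base.
- red_spice_jar: Glass spice jar with a red cap, 45 mm across, 106 mm high, standing behind the cutter; origin at the centre of its underside.
- china_bowl: White china bowl, 115 mm across, 52 mm high, near the cutter; origin at the centre of its underside.
- red_onion: Red onion, about 84 mm, 82 mm high, beside the cutter; origin at the centre of its underside.

How it is judged:
By the outcome, as a careful person would: the job done as asked, in the order asked, and still so for the second after the job is handed in, with the robot touching nothing.
It also fails if it takes over 58 s, if anything falls off the work surface, if the arm or the gripper's body presses on something with over 40 N, if the wrist force passes 120 N, or if a joint passes its speed limit or range.

## Working session

There is one attempt and no reset: what is moved stays moved. The work goes in short steps, Python scripts to look and compute and a tool call to move; the robot and the scene stay as the last step left them, time stands still between calls to the robot, and variables do not carry over. Pictures are saved under pics/ and viewed, at most 10 in all, crops included, and the job is handed in when it is done.

Besides the shell and the picture viewer there is one more tool, called after ">>>" as name(argument=value, ...), one argument or row to a line, values as JSON. drive_tool: Moves the arm, as the interface text tells. Its arguments: {"type":"object","properties":{"steps":{"type":"array"},"grip":{"type":"number"},"squeeze":{"type":"number"}},"required":["steps"]}

```bash
mkdir -p pics; python3 - <<'E'
from bench import robot
import cv2,json,numpy as np
s=robot.read_state();print(s)
for n in("scene","side","wrist"):
    d=robot.snapshot(n);cv2.imwrite(f"pics/{n}0.png",d["color"][:,:,::-1])
    print(n,{k:np.round(v,4).tolist() for k,v in d.items() if k!="color"})
E
```

```text
{'clock': 0.0, 'joints': array([-6.93086453e+00,  1.58461433e+01,  8.62940834e+01,  6.44408599e-04,
        7.79617210e+01, -6.93336326e+00]), 'qd': array([ 0.10149129,  0.02080418, -0.01568554, -0.05245385, -0.0169778 ,
       -0.13891056]), 'effort': array([ 1.66144628e-04, -4.04588020e+01, -2.37234324e+01,  7.02253589e-02,
        3.46444664e-02, -1.77189750e-04]), 'tcp_pos': array([5.74375384e-01, 9.45643122e-05, 1.70027426e-01]), 'tcp_rot': array([-1.79898874e+02, -1.29319805e-02,  9.00023524e+01]), 'wrist_force': array([0.50226979, 0.47015319, 0.19668729]), 'moment': array([-0.06745051, -0.01489434,  0.02320996]), 'finger_force': 0.0, 'finger_gap': 0.09386275947775077}
scene {'camera_matrix': [[442.1821, 0.0, 331.4287], [0.0, 442.1821, 201.0963], [0.0, 0.0, 1.0]], 'R': [[-0.8595, -0.511, -0.0097], [-0.2788, 0.4846, -0.8291], [0.4284, -0.7099, -0.559]], 't': [0.6603, 0.049, 0.8897]}
side {'camera_matrix': [[503.1078, 0.0, 313.0651], [0.0, 503.1078, 202.7395], [0.0, 0.0, 1.0]], 'R': [[0.9742, 0.2253, 0.0141], [0.1202, -0.4648, -0.8773], [-0.1911, 0.8563, -0.4798]], 't': [-0.6619, 0.1838, 0.8783]}
wrist {'camera_matrix': [[350.8274, 0.0, 325.0375], [0.0, 350.8274, 203.7096], [0.0, 0.0, 1.0]], 'T_tool_cam': [[-0.0003, -0.9576, -0.288, 0.0847], [1.0, 0.0001, -0.0015, 0.0003], [0.0014, -0.288, 0.9576, -0.214], [0.0, 0.0, 0.0, 1.0]]}
```

View pics/scene0.png

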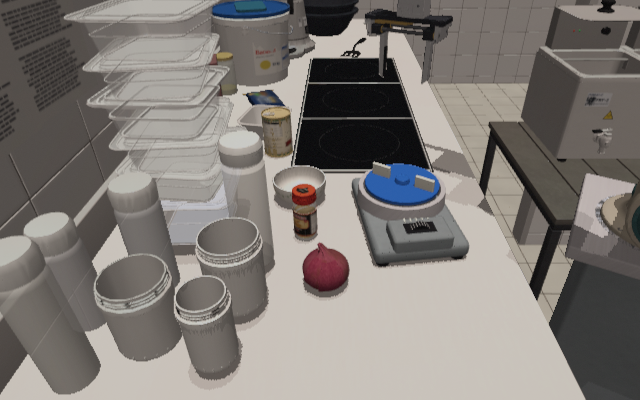

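View pics/side0.png

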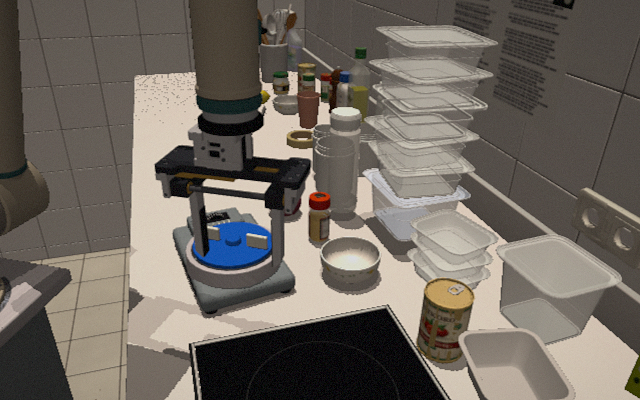

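View pics/wrist0.png

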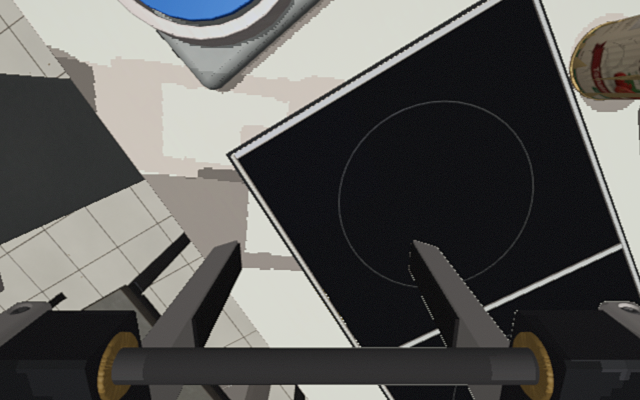

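The cutter sits to the robot's left of the tool, with its hub at scene pixel (402,181) and side pixel (232,240). The wheel is at about scene (416,224). I'll back-project these and enlarge a crop.

```bash
cat > h.py <<'E'
from bench import robot
import cv2,numpy as np
from scipy.spatial.transform import Rotation as Ro
def pose(s): 
    return Ro.from_euler('xyz',s["tcp_rot"],degrees=True).as_matrix(),np.array(s["tcp_pos"])
def cam(d,s=None):
    if "R" in d: return d["R"],np.array(d["t"])
    R,p=pose(s);T=np.eye(4);T[:3,:3]=R;T[:3,3]=p
    M=np.linalg.inv(T@d["T_tool_cam"]);return M[:3,:3],M[:3,3]
def back(d,uv,z,s=None):
    R,t=cam(d,s);r=R.T@np.linalg.solve(d["camera_matrix"],[*uv,1]);c=-R.T@t
    return c+r*(z-c[2])/r[2]
def proj(d,X,s=None):
    R,t=cam(d,s);q=d["camera_matrix"]@(R@np.array(X)+t);return q[:2]/q[2]
E
python3 - <<'E'
from h import *
d=robot.snapshot("scene");e=robot.snapshot("side")
print("hub",back(d,(402,181),.086),back(e,(233,240),.086))
print("wheel",back(d,(416,224),.068))
print("vanes",back(d,(382,165),.100),back(d,(426,178),.1),back(e,(257,236),.1),back(e,(211,230),.1))
# base corners top z .038
for uv in((353,184),(378,259),(466,247)):print(back(d,uv,.03))
a=cv2.resize(d["color"][150:270,340:480],None,fx=4,fy=4,interpolation=2)
b=cv2.resize(e["color"][195:315,160:300],None,fx=4,fy=4,interpolation=2)
cv2.imwrite("pics/c1.png",np.vstack([a[:480,:],])[:,:,::-1]);cv2.imwrite("pics/c2.png",b[:,:,::-1])
E
```

```text
hub [0.46646214 0.23213942 0.086     ] [0.478609   0.20952434 0.086     ]
wheel [0.39694793 0.32790153 0.068     ]
vanes [0.51847953 0.2162156  0.1       ] [0.42245116 0.220484   0.1       ] [0.52445942 0.21260323 0.1       ] [0.43587025 0.21126698 0.1       ]
[0.58748185 0.21035777 0.03      ]
[0.43190222 0.40656132 0.03      ]
[0.30948484 0.29828987 0.03      ]
```

View pics/c1.png

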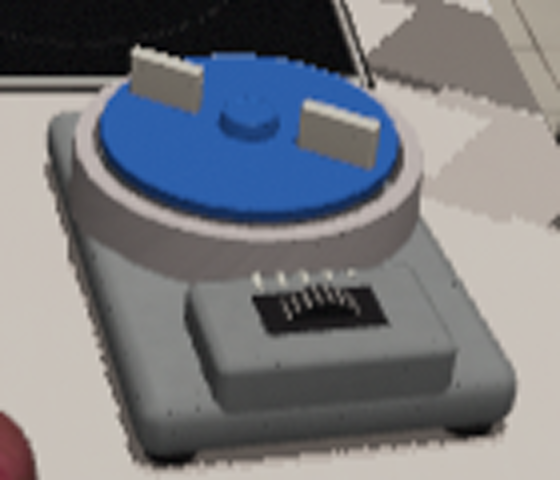

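The crop shows vane tops at scene (382,164) and (425,177.5), lying roughly along world x. The base's +y points to about world 128° and the wheel sits near (0.39,0.32). Next I hover over the axis with tool x along world x and take a wrist picture.

>>> drive_tool(
  steps=[
    [[44,-21,0,0],[44,-21,0,0],[44,-21,0,0],[44,-21,0,0],[44,-20,0,0],[0,0,0,10],[0,0,0,10],[0,0,0,10],[0,0,0,10],[0,0,0,10],[0,0,0,10],[0,0,0,10],[0,0,0,10],[0,0,0,10],[0,0,0,0]],
  ],
)

```text
clock: 2.12
tcp_pos: [0.4709, 0.22, 0.1708]
tcp_rot: [180.0, 0.0, 0.1]
wrist_force: [-0.5, -0.5, 0.4]
finger_gap: 0.0942
finger_force: 0.0
```

```bash
python3 - <<'E'
from h import *
s=robot.read_state();d=robot.snapshot("wrist")
print(s["joints"],s["tcp_pos"],s["tcp_rot"],robot.grasp_offset)
cv2.imwrite("pics/w1.png",d["color"][:,:,::-1])
for X in((.47,.219,.086),(.518,.218,.1),(.422,.22,.1),(.393,.324,.068)):print(proj(d,X,s))
E
```

```text
[ 1.73642998e+01  1.10447310e+01  9.27559846e+01 -1.67573549e-03
  7.62063059e+01  1.07245662e+02] [0.47093381 0.2199607  0.17079377] [1.79996364e+02 6.22334629e-03 1.19037400e-01] 0.0188
[326.53209354 198.55176063]
[328.02008989 146.21271872]
[325.30777624 254.90905611]
[221.04848989 267.56581941]
```

View pics/w1.png

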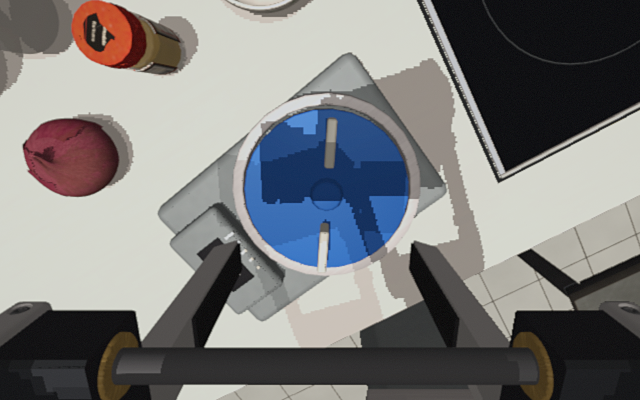

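The wrist view shows the hub at (326,194), vane A's top around (331,119–168), vane B's top around (324,232)–(322,272), and the wheel near (213,262).

```bash
python3 - <<'E'
from h import *
s=robot.read_state();d=robot.snapshot("wrist")
for n,uv,z in(("Aout",(331.5,119),.1),("Aout128",(331,128),.1),("Ain",(330,168),.1),("Bin",(324,232),.1),("Bout",(322,272),.1),("hub",(326,194),.086),("wheel",(214,262),.066)):print(n,np.round(back(d,uv,z,s),4))
c=d["color"].astype(int);
m=((c[...,2]>c[...,0]+50)).astype(np.uint8);ys,xs=np.nonzero(m);k=ys<290;
(cx,cy),r=cv2.minEnclosingCircle(np.c_[xs[k],ys[k]].astype(np.float32));print(cx,cy,r,back(d,(cx,cy),.076,s))
cv2.imwrite("pics/w1c.png",cv2.resize(c[100:300,170:430].astype(np.uint8),None,fx=3,fy=3,interpolation=2)[:,:,::-1])
E
```

```text
Aout [0.5394 0.2154 0.1   ]
Aout128 [0.5325 0.2158 0.1   ]
Ain [0.5002 0.2163 0.1   ]
Bin [0.4438 0.2212 0.1   ]
Bout [0.4052 0.2229 0.1   ]
hub [0.4742 0.2195 0.086 ]
wheel [0.398  0.3311 0.066 ]
326.0592041015625 187.21363830566406 82.10659790039062 [0.47783755 0.21944459 0.076     ]
```

View pics/w1c.png

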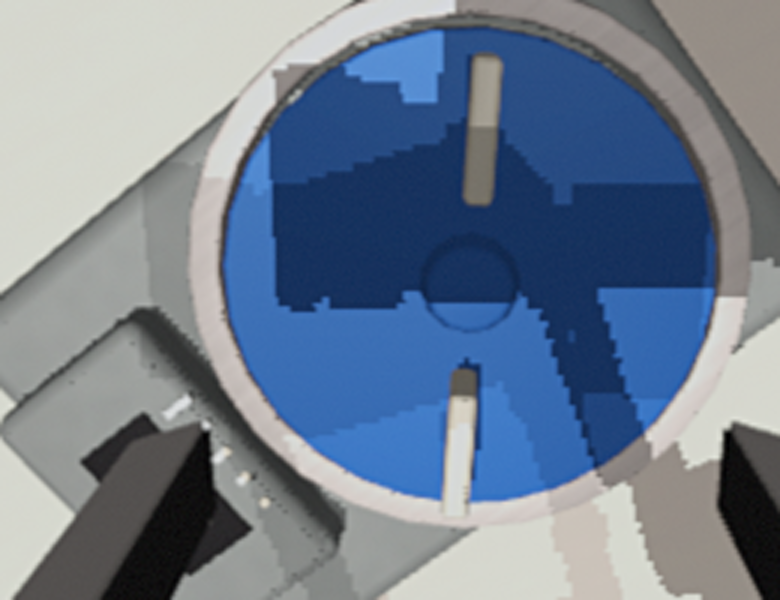

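Axis is about (0.472, 0.219) and vane A is centred at (0.520, 0.216), angle −3.7°. I'll straddle vane A with the fingers partly closed at a low squeeze, so the finger yields when the plate catches.

>>> drive_tool(
  steps=[
    [[25,2,0,3.7],[24,2,0,0],[0,0,10,0],[0,0,10,0],[0,0,10,0],[0,0,10,0],[0,0,10,0],[0,0,15,0],[0,0,15,0],[0,0,9,0],[0,0,0,0]],
  ],
  grip=0.27,
  squeeze=10,
)

```text
clock: 3.6
tcp_pos: [0.5193, 0.2143, 0.0809]
tcp_rot: [180.0, 0.1, -3.7]
wrist_force: [0.8, 0.1, 0.1]
finger_gap: 0.0252
finger_force: 0.0
```

>>> drive_tool(
  steps=[
    [[0,-3.5,0,0],[0,-3.5,0,0],[0,-3.5,0,0],[0,0,0,0]],
  ],
)

```text
clock: 4.1
tcp_pos: [0.5207, 0.2253, 0.0821]
tcp_rot: [-180.0, -0.0, -3.7]
wrist_force: [-0.5, 0.1, 0.1]
finger_gap: 0.0253
finger_force: 0.0
```

>>> drive_tool(
  steps=[
    [[-0.8,-3.7,0,-4.5],[-0.8,-3.7,0,-4.5],[-0.8,-3.7,0,-4.5],[-0.8,-3.7,0,-4.5],[-0.8,-3.7,0,-4.5],[-0.8,-3.7,0,-4.5],[-0.8,-3.7,0,-4.5],[-0.8,-3.7,0,-4.5]],
  ],
)

```text
clock: 5.1
tcp_pos: [0.5082, 0.2522, 0.0819]
tcp_rot: [180.0, -0.0, 32.5]
wrist_force: [0.6, -0.3, 1.0]
finger_gap: 0.0254
finger_force: 0.0
```

```bash
python3 - <<'E'
from h import *
s=robot.read_state();d=robot.snapshot("wrist");print(s["wrist_force"],s["moment"],s["finger_gap"],s["finger_force"],s["tcp_pos"],s["tcp_rot"])
p=s["tcp_pos"];print(np.degrees(np.arctan2(p[1]-.219,p[0]-.472)),np.hypot(p[1]-.219,p[0]-.472))
cv2.imwrite("pics/w2.png",d["color"][:,:,::-1])
E
```

```text
[ 0.56069585 -0.32829792  1.0412963 ] [0.02474008 0.02662778 0.0112204 ] 0.025360745570693573 0.0 [0.50824592 0.25216666 0.08193811] [ 1.79991899e+02 -6.04759798e-03  3.24518137e+01]
42.4599234277566 0.04913037655350703
```

View pics/w2.png

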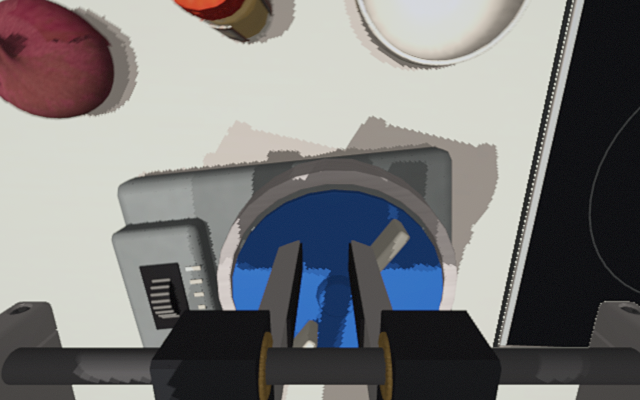

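The wrist view shows vane A at about (375,262)–(405,225), to the right of the right finger, so the plate does not seem to have followed. I'll compute where the vane and hub are now.

```bash
python3 - <<'E'
from h import *
s=robot.read_state();d=robot.snapshot("wrist")
for z in(.1,.092):print([np.round(back(d,uv,z,s),4)[:2] for uv in((402,224),(380,262),(312,322))])
for n,X in(("old A",(.5394,.2154,.1)),("oldAin",(.5,.2163,.1)),("axis",(.472,.219,.086)),("A40 out",(.472+.068*.77,.219+.068*.64,.1))):print(n,proj(d,X,s))
R,p=pose(s)
for y in(-.025,-.0126,.0126,.025):print(y,proj(d,p+R@[0,y,0],s),proj(d,p+R@[.008,y,0],s))
e=robot.snapshot("side");f=robot.snapshot("scene")
a=cv2.resize(e["color"][170:300,160:310],None,fx=2.6,fy=2.6,interpolation=2);b=cv2.resize(f["color"][130:260,330:480],None,fx=2.6,fy=2.6,interpolation=2)
cv2.imwrite("pics/c3.png",np.hstack([a,b])[:,:,::-1])
E
```

```text
[array([0.5432, 0.2212]), array([0.5159, 0.218 ]), array([0.457 , 0.2305])]
[array([0.5417, 0.2181]), array([0.5133, 0.2147]), array([0.452 , 0.2277])]
old A [406.13947393 233.98066482]
oldAin [367.57012588 282.71976652]
axis [338.66982898 301.31043873]
A40 out [326.3253695  213.89114013]
-0.025 [287.30131604 233.17252102] [286.91318101 221.64133729]
-0.0126 [306.26400824 233.17246876] [306.06901269 221.64076971]
0.0126 [344.80625693 233.17236254] [345.0038764 221.6396161]
0.025 [363.77403215 233.17231027] [364.16489519 221.63904837]
```

View pics/c3.png

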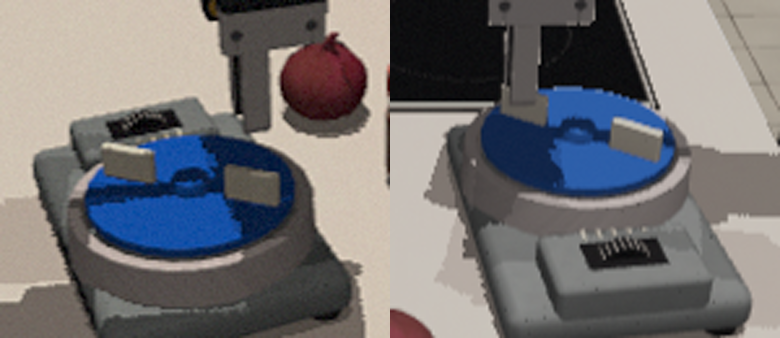

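Both views show the fingertips near side (258,220) and scene (380,170), which looks too high over the plate. I'll triangulate.

```bash
python3 - <<'E'
from h import *
d=robot.snapshot("scene");e=robot.snapshot("side");s=robot.read_state();R,p=pose(s)
print(proj(d,p),proj(e,p))
def tri(a,b):
    P=[c["camera_matrix"]@np.c_[c["R"],c["t"]] for c in(d,e)]
    X=cv2.triangulatePoints(P[0],P[1],np.array(a,float),np.array(b,float)).ravel();return X[:3]/X[3]
print("tip",tri((380,170),(258,219)))
print("hub",tri((402.2,176.5),(232.5,238.5)))
print("A mid",tri((382,164.3),(257,235)),"Bmid",tri((425,177.5),(210,228)))
print("jointsFK",s["joints"])
E
```

```text
[378.37579503 181.78660275] [255.991782   232.12699541]
tip [0.5099863  0.25346078 0.10990154]
hub [0.47453512 0.21500959 0.0851768 ]
A mid [0.52186331 0.21462945 0.10025497] Bmid [0.42799573 0.21905445 0.09864198]
jointsFK [ 1.93445863e+01  1.87840381e+01  9.51598276e+01 -1.02013797e-02
  6.60434429e+01  7.71019790e+01]
```

Triangulation puts the fingertips near z 0.11, about 25 mm above the reported TCP, so they passed over the vane without touching it. I'll go back over the vane and descend further while watching the force.

>>> drive_tool(
  steps=[
    [[1,7.5,0,9],[1,7.5,0,9],[1,7.5,0,9],[1,7.5,0,9],[0,8,0,0],[0,0,5,0],[0,0,5,0],[0,0,4,0],[0,0,4,0],[0,0,0,0]],
  ],
)

```text
clock: 6.65
tcp_pos: [0.5207, 0.2174, 0.0634]
tcp_rot: [180.0, 0.0, -3.7]
wrist_force: [0.7, -0.1, -0.6]
finger_gap: 0.0252
finger_force: 0.0
```

```bash
python3 - <<'E'
from h import *
s=robot.read_state();print(s["tcp_pos"],s["tcp_rot"],s["wrist_force"])
d=robot.snapshot("scene");e=robot.snapshot("side")
a=cv2.resize(e["color"][170:300,160:310],None,fx=2.6,fy=2.6,interpolation=2);b=cv2.resize(d["color"][130:260,330:480],None,fx=2.6,fy=2.6,interpolation=2)
cv2.imwrite("pics/c4.png",np.hstack([a,b])[:,:,::-1])
E
```

```text
[0.52067153 0.21744537 0.06340859] [ 1.79982677e+02  4.51836806e-02 -3.67843462e+00] [ 0.73359119 -0.11447745 -0.5730358 ]
```

View pics/c4.png

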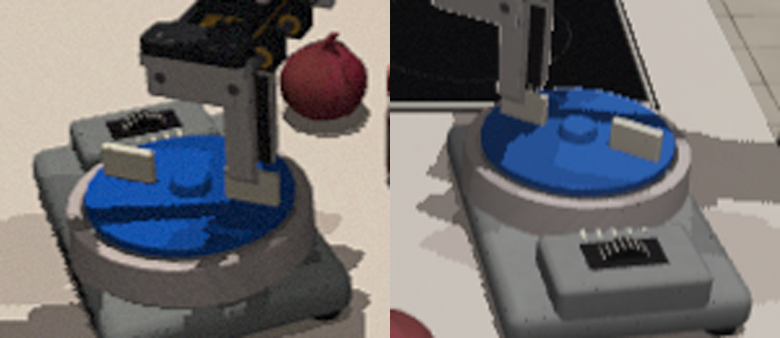

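The fingers now straddle vane A with tips a little below its top edge (side crop about (238,182)). I'll lower 7 mm and close the side gap gently.

>>> drive_tool(
  steps=[
    [[0,0,3.5,0],[0,0,3.5,0],[0,0,0,0],[0,-2,0,0],[0,-2,0,0],[0,-2,0,0],[0,0,0,0]],
  ],
)

```text
clock: 7.62
tcp_pos: [0.5215, 0.2236, 0.0569]
tcp_rot: [-180.0, -0.0, -3.7]
wrist_force: [-0.1, 0.3, -0.2]
finger_gap: 0.0253
finger_force: 0.0
```

>>> drive_tool(
  steps=[
    [[-0.8,-3.7,0,-4.5],[-0.8,-3.7,0,-4.5],[-0.8,-3.7,0,-4.5]],
  ],
)

```text
clock: 8.0
tcp_pos: [0.5191, 0.2342, 0.0569]
tcp_rot: [180.0, -0.0, 10.0]
wrist_force: [-0.2, 0.2, 0.7]
finger_gap: 0.0252
finger_force: 0.4
```

```bash
python3 -c "
from h import *
s=robot.read_state();print(s['tcp_pos'],s['wrist_force'],s['moment'],s['finger_gap'],s['finger_force'],s['joints'][5])"
```

```text
[0.5190529  0.23417272 0.05690982] [-0.16031091  0.19136637  0.68378514] [-0.08023584 -0.0218374  -0.00684668] 0.02517651869505817 0.3758276626467705 97.38034941874088
```

>>> drive_tool(
  steps=[
    [[-0.8,-3.7,0,-4.5],[-0.8,-3.7,0,-4.5],[-0.8,-3.7,0,-4.5],[-0.8,-3.7,0,-4.5]],
  ],
)

```text
clock: 8.5
tcp_pos: [0.5119, 0.2475, 0.0569]
tcp_rot: [180.0, -0.0, 28.0]
wrist_force: [0.9, -0.5, -0.6]
finger_gap: 0.0255
finger_force: 0.4
```

```bash
cat > plate.py <<'E'
from h import *
# vane B (free) in the scene camera: white blob over the blue disc, and tip height of disc
def vanes(name="scene"):
    d=robot.snapshot(name);c=d["color"].astype(int)
    m=((c[...,2]>c[...,0]+50)&(c[...,2]>80)).astype(np.uint8)
    ctr=proj(d,(.473,.218,.08)).astype(int);k=np.zeros_like(m);cv2.circle(k,tuple(int(v) for v in ctr),60,1,-1)
    m*=k;pts=np.argwhere(m)[:,::-1].astype(np.int32);h=cv2.convexHull(pts)
    el=cv2.fitEllipse(h);return d,m,h,el
if __name__=="__main__":
    s=robot.read_state();print(np.round(s["wrist_force"],2),np.round(s["moment"],3),s["finger_gap"],s["finger_force"],s["joints"][5])
    for n in("scene","side"):
        d,m,h,el=vanes(n);f=np.zeros_like(m);cv2.fillConvexPoly(f,h,1);c=d["color"].astype(int)
        w=(f>0)&(m==0)&(np.ptp(c,axis=2)<45);q,l,st,ce=cv2.connectedComponentsWithStats(w.astype(np.uint8))
        print(n,"disc",np.round(el[0],1),np.round(el[1],1),"blobs",[(st[i,4],np.round(ce[i],1).tolist(),np.round(back(d,ce[i],.088)[:2],3).tolist()) for i in range(1,q) if st[i,4]>25])
E
python3 plate.py
```

```text
[ 0.89 -0.52 -0.6 ] [-0.018 -0.011  0.   ] 0.02550723259792462 0.37820119207481184 80.8857444284229
scene disc [407.4 184.1] [41.5 62.3] blobs [(np.int32(222), [425.6, 178.6], [0.428, 0.203])]
side disc [231.8 243.5] [44.6 78.8] blobs [(np.int32(106), [251.4, 236.4], [0.508, 0.226]), (np.int32(296), [206.3, 239.4], [0.432, 0.197])]
```

The plate turns with the tool (vane B has moved about 27°). I'll continue in short calls with a low squeeze, watching gap and forces.

>>> drive_tool(
  steps=[
    [[-0.8,-3.7,0,-4.5],[-0.8,-3.7,0,-4.5],[-0.8,-3.7,0,-4.5],[-0.8,-3.7,0,-4.5]],
  ],
  squeeze=6,
)

```text
clock: 9.1
tcp_pos: [0.5012, 0.258, 0.057]
tcp_rot: [179.9, -0.0, 45.9]
wrist_force: [1.1, 0.4, -0.1]
finger_gap: 0.0251
finger_force: 0.3
```

>>> drive_tool(
  steps=[
    [[-0.8,-3.7,0,-4.5],[-0.8,-3.7,0,-4.5]],
  ],
)

```text
clock: 9.35
tcp_pos: [0.4945, 0.2612, 0.057]
tcp_rot: [179.9, 0.0, 54.9]
wrist_force: [1.4, -4.5, 0.1]
finger_gap: 0.0254
finger_force: 2.0
```

```bash
python3 plate.py
```

```text
[ 1.43 -4.46  0.1 ] [-0.659 -0.377 -0.042] 0.02539857687887249 2.0045020908582956 55.93156269950056
scene disc [402.  186.5] [39.  73.4] blobs [(np.int32(352), [383.9, 179.9], [0.498, 0.249]), (np.int32(158), [421.0, 176.9], [0.439, 0.202])]
side disc [232.1 246.8] [44.4 79.6] blobs [(np.int32(57), [249.1, 237.8], [0.506, 0.221]), (np.int32(301), [209.3, 248.1], [0.449, 0.171])]
```

Push has risen and the disc's image has moved down ~3 px. I'll ease off and compare its height with the first pictures.

>>> drive_tool(
  steps=[
    [[0,3,0,0],[0,3,0,0],[0,0,0,0],[0,0,0,0]],
  ],
)

```text
clock: 9.95
tcp_pos: [0.4995, 0.2579, 0.0565]
tcp_rot: [179.9, -0.0, 54.8]
wrist_force: [0.5, -0.7, 0.5]
finger_gap: 0.0253
finger_force: 0.3
```

```bash
python3 plate.py; python3 - <<'E'
from plate import *
for n in("scene","side"):
    for tag,c in(("first",cv2.imread(f"pics/{n}0.png")[:,:,::-1]),("now",robot.snapshot(n)["color"])):
        c=c.astype(int);m=(c[...,2]>c[...,0]+50)&(c[...,2]>80);d=robot.snapshot(n)
        x0,y0=proj(d,(.473,.218,.076)).astype(int)
        out=[]
        for x in range(x0-30,x0+31,6):
            y=np.nonzero(m[y0-45:y0+45,x])[0];out.append((y.min()+y0-45,y.max()+y0-45))
        print(n,tag,[tuple(map(int,o)) for o in out])
    print([proj(d,(.473,.218,z)).round(1).tolist() for z in(.076,.068)])
E
```

```text
[ 0.49 -0.66  0.54] [-0.118 -0.04  -0.013] 0.02530826032241796 0.2515712138847448 55.49479275615266
scene disc [401.5 186.4] [39.1 73.6] blobs [(np.int32(389), [381.2, 180.1], [0.502, 0.253]), (np.int32(168), [421.1, 177.3], [0.438, 0.203])]
side disc [232.6 247.4] [44.3 78.7] blobs [(np.int32(59), [250.0, 238.7], [0.508, 0.219]), (np.int32(307), [209.1, 247.7], [0.448, 0.173])]
scene first [(171, 192), (175, 196), (177, 200), (164, 202), (163, 203), (163, 204), (164, 204), (165, 204), (167, 203), (169, 201), (173, 197)]Traceback (most recent call last):
  File "<stdin>", line 8, in <module>
    return umr_minimum(a, axis, None, out, keepdims, initial, where)
ValueError: zero-size array to reduction operation minimum which has no identity
```

```bash
python3 - <<'E'
from plate import *
import plate
for n in("scene","side"):
    d=robot.snapshot(n)
    print(n,"pred",[proj(d,(.473,.218,z)).round(1).tolist() for z in(.076,.068)])
    for tag,c in(("first",cv2.imread(f"pics/{n}0.png")[:,:,::-1]),("now",d["color"])):
        c=c.astype(int);m=((c[...,2]>c[...,0]+50)&(c[...,2]>80))
        x0,y0=proj(d,(.473,.218,.072)).astype(int);o=[]
        for x in range(x0-36,x0+37,4):
            y=np.nonzero(m[y0-45:y0+45,x])[0]+y0-45;o.append((int(y.min()),int(y.max())) if len(y) else 0)
        print(tag,o)
E
```

```text
scene pred [[401.4, 181.2], [401.1, 184.6]]
first [(179, 184), (172, 190), (174, 194), (175, 196), (176, 199), (177, 201), (164, 202), (164, 203), (163, 203), (163, 204), (164, 204), (164, 204), (165, 204), (166, 203), (167, 202), (169, 201), (172, 199), (175, 196), (179, 192)]
now [0, (178, 179), 0, 0, 0, 0, 0, (172, 182), (167, 180), (167, 194), (167, 206), (168, 206), (169, 205), (170, 205), (183, 204), (182, 202), (182, 201), (179, 198), (185, 193)]
side pred [[232.1, 241.7], [232.4, 245.3]]
first [(251, 256), (255, 259), (256, 261), (240, 263), (240, 264), (225, 265), (224, 265), (223, 266), (222, 266), (222, 266), (222, 265), (222, 265), (222, 264), (222, 263), (223, 262), (224, 260), (226, 258), (228, 255), (231, 252)]
now [(241, 258), (237, 262), (234, 264), (232, 266), (230, 267), (228, 268), (228, 268), (227, 269), (229, 269), (235, 269), (240, 269), (241, 268), (248, 268), (248, 267), (248, 265), (250, 263), (252, 261), (259, 259), (247, 248)]
```

Disc edges have moved down 3–4 px all round in both views, matching the 8 mm drop, so the plate is home. Now I lift off vertically, close the fingers and turn to yaw 128°, then locate the wheel.

>>> drive_tool(
  steps=[
    [[0,0,-10,0],[0,0,-20,0],[0,0,-30,0],[0,0,0,-10.5],[0,0,0,-10.5],[0,0,0,-10.5],[0,0,0,-10.5],[0,0,0,-10.5],[0,0,0,-10.5],[0,0,0,-10],[0,0,0,0]],
  ],
)

```text
clock: 11.68
tcp_pos: [0.499, 0.2585, 0.1175]
tcp_rot: [180.0, 0.0, 127.7]
wrist_force: [0.5, -0.1, 0.5]
finger_gap: 0.0256
finger_force: 0.0
```

```bash
python3 - <<'E'
from plate import *
s=robot.read_state();print(s["tcp_pos"],s["tcp_rot"])
for n in("scene","side"):
    d,m,h,el=vanes(n);print(n,el[0],back(d,el[0],.068),[np.round(proj(d,(.473,.218,.068)),1)])
f=dict(robot.snapshot("wrist"));sw=dict(tcp_rot=[180,0,.119],tcp_pos=[.4709,.22,.1708])
print("bezel w1",back(f,(225.8,265),.059,sw));d=robot.snapshot("scene");print("bezel scene",back(d,(420.3,227.8),.059))
print("bezel edges scene", np.round([back(d,(340+u/4,150+v/4),.059) for u,v in((252,297),(378,287),(388,325),(268,335))],3)[:,:2].tolist())
print("w1 edges",np.round([back(f,uv,.059,sw) for uv in((220,238.3),(198.3,255),(253.3,275))],3)[:,:2].tolist())
cv2.imwrite("pics/w3.png",np.vstack([f["color"]])[:,:,::-1])
E
```

```text
[0.49895633 0.25845757 0.11748901] [1.79964443e+02 2.17534629e-03 1.27683006e+02]
scene (401.4091491699219, 186.43197631835938) [0.46960566 0.22421079 0.068     ] [array([401.1, 184.6])]
side (232.8033447265625, 247.17660522460938) [0.47598826 0.21225143 0.068     ] [array([232.4, 245.3])]
bezel w1 [0.39195698 0.32138113 0.059     ]
bezel scene [0.38975419 0.3230313  0.059     ]
bezel edges scene [[0.421, 0.329], [0.374, 0.293], [0.36, 0.318], [0.404, 0.351]]
w1 edges [[0.421, 0.325], [0.403, 0.348], [0.381, 0.294]]
```

View pics/w3.png

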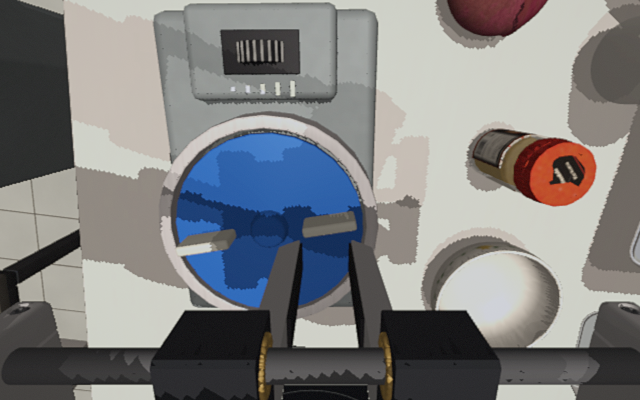

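The plate is flush, and the wheel is at wrist (261,51), i.e. world about (0.391,0.322). I'll move the closed fingers above it, starting toward the cutter's front.

>>> drive_tool(
  steps=[
    [[29,-14,0,0],[29,-14,0,0],[29,-14,0,0],[29,-14,0,0],[0,0,15,0],[0,0,15,0],[0,0,15,0],[0,0,10,0],[0,0,5,0],[0,0,2,0],[0,0,0,0]],
  ],
  grip=0,
  squeeze=20,
)

```text
clock: 13.25
tcp_pos: [0.3839, 0.3157, 0.055]
tcp_rot: [180.0, 0.0, 127.8]
wrist_force: [-0.4, -0.2, -0.9]
finger_gap: 0.0003
finger_force: 0.0
```

```bash
python3 - <<'E'
from h import *
s=robot.read_state();p=s["tcp_pos"];print(p,s["tcp_rot"],s["wrist_force"],s["finger_gap"])
R,_=pose(s);print("wheel in tool",R.T@(np.array([.391,.322,.068])-p))
E
```

```text
[0.38388541 0.31574129 0.05501605] [1.79970588e+02 5.82012514e-03 1.27796273e+02] [-0.42240648 -0.2323566  -0.93719232] 0.00033143493806137665
wheel in tool [ 0.00058406  0.00946426 -0.01297916]
```

Tool sits 9.5 mm short of the wheel top. I'll lower in small steps until the force shows contact.

>>> drive_tool(
  steps=[
    [[0,0,3,0],[0,0,3,0],[0,0,2,0],[0,0,2,0],[0,0,0,0]],
  ],
)

```text
clock: 13.88
tcp_pos: [0.3835, 0.3155, 0.0447]
tcp_rot: [-180.0, 0.0, 127.8]
wrist_force: [0.1, 0.9, 0.3]
finger_gap: 0.0003
finger_force: 0.0
```

>>> drive_tool(
  steps=[
    [[0,0,1.5,0],[0,0,1.5,0],[0,0,0,0]],
  ],
)

```text
clock: 14.25
tcp_pos: [0.3835, 0.3156, 0.0417]
tcp_rot: [-180.0, 0.0, 127.8]
wrist_force: [0.5, 0.3, -0.0]
finger_gap: 0.0009
finger_force: 0.0
```

>>> drive_tool(
  steps=[
    [[0,0,1,0],[0,0,1,0],[0,0,0,0]],
  ],
)

```text
clock: 14.62
tcp_pos: [0.3836, 0.3156, 0.0398]
tcp_rot: [-180.0, 0.0, 127.8]
wrist_force: [0.7, 0.9, 0.5]
finger_gap: 0.0002
finger_force: 0.0
```

>>> drive_tool(
  steps=[
    [[0,0,1,0],[0,0,1,0],[0,0,0,0]],
  ],
)

```text
clock: 15.0
tcp_pos: [0.3836, 0.3156, 0.0378]
tcp_rot: [-180.0, 0.0, 127.8]
wrist_force: [1.6, -0.6, -0.1]
finger_gap: 0.0003
finger_force: 0.0
```

```bash
python3 - <<'E'
from h import *
s=robot.read_state();R,p=pose(s)
d=robot.snapshot("scene");a=cv2.imread("pics/scene0.png")[:,:,::-1].astype(int);c=d["color"].astype(int)
df=np.abs(c-a).max(2)
for z in(.025,.03,.035):print("tip off",z,[proj(d,p+R@[.008,y,-z]).round(1).tolist() for y in(-.0125,0,.0125)])
print("wheeltop",proj(d,(.391,.322,.068)))
g=c.mean(2).astype(int)
for y in range(208,236):print(y,''.join('%4d'%v for v in g[y,408:440]))
print()
for y in range(214,236):print(y,''.join('#' if v>25 else '.' for v in df[y,400:450]))
E
```

```text
tip off 0.025 [[433.4, 227.1], [426.6, 227.7], [419.8, 228.2]]
tip off 0.03 [[433.8, 224.9], [426.9, 225.4], [420.1, 226.0]]
tip off 0.035 [[434.1, 222.6], [427.3, 223.2], [420.4, 223.8]]
wheeltop [420.37021971 223.28024897]
208  114 115 115 115 104 112 104 114 117 116 108  81  73  72  75  99  95  94  95  94  92  31  42  94  94  94  95  95  98 103 103 101
209  109 108 109 108  90 105  89 107 108 106  95  78  72  72  72  97  95  94  94  95  85  22  47  95  95  94  95  95  98 104 103 100
210   93  92  93  94  92  92  93  92  94  92  92  75  72  72  70  96  94  94  95  93  74  23  61  95  94  94  95  95 100 103 103 100
211   91  92  92  91  90  91  92  93  94  92  90  71  71  72  74  94  95  95  94  93  75  25  70  95  95  94  94  94 102 103 103 101
212   91  92  91  90  91  93  93  93  92  92  89  73  72  73  78  93  95  94  94  92  68  29  80  94  94  94  94  97 100 103 102 114
213   93  92  90  91  92  94  94  93  92  92  85  72  72  72  83  95  95  94  95  93  49  35  89  95  94  94  95 101 104 103 115 134
214   91  90  91  91  94  93  93  91  92  92  87  72  71  73  87  93  94  95 
[... 3359 characters left out ...]
####..#.##.####..#.#...#################
224 ###.......#..#..##.##########....#################
225 ####......##.##.##..#..#.#.##.....################
226 ####.......#..#..#.........###....################
227 #####......##.#..............#.....###############
228 #####......##................#......###########.##
229 ######......#.......................###...........
230 ######...............................##...........
231 #####.................................#...........
232 ##................................................
233 ..................................................
234 ..................................................
235 ..................................................
```

The pixel profile puts the fingertip (seam bottom at (427,224)) at about z 0.071, still just above the wheel. I'll shift 4 mm toward it and keep lowering.

>>> drive_tool(
  steps=[
    [[0,4,0,0],[0,0,1,0],[0,0,1,0],[0,0,1,0],[0,0,0,0]],
  ],
)

```text
clock: 15.68
tcp_pos: [0.3866, 0.318, 0.0347]
tcp_rot: [-180.0, 0.0, 127.8]
wrist_force: [0.1, -0.8, 0.4]
finger_gap: 0.0004
finger_force: 0.0
```

>>> drive_tool(
  steps=[
    [[0,0,1,0],[0,0,1,0],[0,0,0,0]],
  ],
)

```text
clock: 16.05
tcp_pos: [0.3869, 0.3181, 0.0332]
tcp_rot: [180.0, 0.0, 127.8]
wrist_force: [-0.9, -0.1, 3.4]
finger_gap: 0.0004
finger_force: 1.6
```

>>> drive_tool(
  steps=[
    [[0,0,0.6,0],[0,2,0,0],[0,2,0,0],[0,2,0,0]],
  ],
)

```text
clock: 16.55
tcp_pos: [0.3917, 0.3219, 0.0335]
tcp_rot: [179.9, 0.0, 127.8]
wrist_force: [-1.1, 0.2, 9.5]
finger_gap: 0.0002
finger_force: 4.8
```

>>> drive_tool(
  steps=[
    [[0,2,-0.3,0],[0,2,0,0],[0,2,0,0],[0,2,0,0]],
  ],
)

```text
clock: 17.05
tcp_pos: [0.3977, 0.3266, 0.0328]
tcp_rot: [-180.0, 0.0, 127.8]
wrist_force: [-0.7, -0.5, 1.5]
finger_gap: 0.0002
finger_force: 1.3
```

```bash
python3 - <<'E'
from h import *
s=robot.read_state();print(s["wrist_force"],s["tcp_pos"])
E
```

```text
[-0.70482405 -0.51607958  1.5130777 ] [0.39773993 0.32663806 0.03276205]
```

Contact and drag work; the tip ran off the crest. I'll repeat longer strokes following the wheel's curve, reading the force in mid-stroke.

>>> drive_tool(
  steps=[
    [[0,0,-5,0],[0,-17,0,0],[0,0,3,0],[0,0,2,0],[0,2.5,0,0],[0,2.5,0,0],[0,2.5,0,0]],
  ],
)

```text
clock: 17.92
tcp_pos: [0.3905, 0.321, 0.0335]
tcp_rot: [180.0, 0.0, 127.8]
wrist_force: [-1.9, -0.0, 8.3]
finger_gap: 0.0005
finger_force: 3.9
```

>>> drive_tool(
  steps=[
    [[0,2.5,0,0],[0,2.5,0.1,0],[0,2,0.2,0],[0,2,0.4,0],[0,2,0.4,0]],
  ],
)

```text
clock: 18.55
tcp_pos: [0.3997, 0.3282, 0.0317]
tcp_rot: [179.9, -0.0, 127.8]
wrist_force: [-0.5, 0.4, 3.6]
finger_gap: 0.0008
finger_force: 1.9
```

>>> drive_tool(
  steps=[
    [[0,0,-5,0],[0,-20,0,0],[0,0,2.5,0],[0,0,1.5,0],[0,2.5,0,0],[0,2.5,0,0],[0,2.5,0,0]],
  ],
)

```text
clock: 19.42
tcp_pos: [0.384, 0.3159, 0.0318]
tcp_rot: [-179.2, 0.0, 127.9]
wrist_force: [-9.4, -9.3, 11.4]
finger_gap: 0.0006
finger_force: 7.7
```

>>> drive_tool(
  steps=[
    [[0,2.5,0,0],[0,2.5,0.1,0],[0,2,0.2,0]],
  ],
)

```text
clock: 19.8
tcp_pos: [0.3839, 0.3159, 0.0315]
tcp_rot: [-178.5, 0.0, 127.9]
wrist_force: [-17.9, -15.3, 24.2]
finger_gap: 0.0004
finger_force: 15.2
```

High tangential push with no motion: either the fast stop or a wedged tip. I'll lift and test from the crest with a light press.

>>> drive_tool(
  steps=[
    [[0,0,-6,0],[0,-8,0,0],[0,0,3,0],[0,0,1.5,0],[0,0,0,0]],
  ],
)

```text
clock: 20.42
tcp_pos: [0.3886, 0.3195, 0.0336]
tcp_rot: [180.0, 0.0, 127.8]
wrist_force: [-0.6, 0.0, 1.2]
finger_gap: 0.0005
finger_force: 0.5
```

>>> drive_tool(
  steps=[
    [[0,0,0.5,0],[0,2,0,0],[0,2,0,0]],
  ],
)

```text
clock: 20.8
tcp_pos: [0.3886, 0.3196, 0.0333]
tcp_rot: [-179.6, 0.0, 127.8]
wrist_force: [-6.2, -6.4, 11.4]
finger_gap: 0.0003
finger_force: 6.0
```

From the crest, 9 N tangential doesn't move the wheel, where 1.5 N turned it before, so it's at the fast stop. I'll lift clear and check the plate.

>>> drive_tool(
  steps=[
    [[0,0,-5,0],[0,0,-25,0],[0,0,-40,0],[0,0,-40,0],[0,0,0,0],[0,0,0,0],[0,0,0,0]],
  ],
)

```text
clock: 21.68
tcp_pos: [0.3906, 0.3212, 0.1417]
tcp_rot: [-179.8, -0.0, 127.8]
wrist_force: [-0.3, -0.5, 0.8]
finger_gap: 0.0003
finger_force: 0.0
```

```bash
python3 plate.py; python3 - <<'E'
from h import *
d=robot.snapshot("scene");a=cv2.imread("pics/scene0.png")[:,:,::-1].astype(int);c=d["color"].astype(int)
for n,(x0,x1,y0,y1) in dict(onion=(300,352,245,292),jar=(290,318,186,235),bowl=(272,292,166,205)).items():
    print(n,"changed px",int((np.abs(c-a).max(2)[y0:y1,x0:x1]>40).sum()))
E
```

```text
[-0.26 -0.47  0.84] [ 0.054 -0.084 -0.009] 0.0002642413220116914 0.0 -6.254563100022243
scene disc [401.2 186.3] [39.  74.7] blobs [(np.int32(172), [421.2, 177.5], [0.437, 0.204]), (np.int32(233), [378.9, 183.3], [0.501, 0.266])]
side disc [233.2 247.2] [44.  80.9] blobs [(np.int32(212), [254.4, 234.0], [0.511, 0.236]), (np.int32(307), [209.3, 247.8], [0.448, 0.172])]
onion changed px 0
jar changed px 0
bowl changed px 0
```

The plate is still home and the jar, bowl and onion haven't moved, so I'm handing in the job.

```bash
python3 -c "
from bench import robot
print(robot.sign_off())"
```

```text
the job is handed in; nothing more can be done
None
```

The job is handed in at about 22 s: the camera images show the ejector plate dropped 8 mm and flush with the collar, the speed wheel no longer turned at a 9 N push, so I take it to be at its fast stop, and the jar, bowl and onion did not move.

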